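# Release the tall ink cartridge and catch it as it springs out

## Task

The tall cartridge in the ink dock is due for changing and has to come forward: press the release key of its lane with one fingertip while your other finger stands in front of the cartridge, so that this finger catches it as the ejector kicks it out, before it shoots off along the lane. Then give way gently until the ejector has stopped pushing, and leave the cartridge standing part-way out of its lane, about a third of its length, with the key up again. Do not lift the cartridge; the two low cartridges stay locked in the dock, and the other things on the bench stay where they are.

Things in the scene. Friction and masses are not known exactly. Their poses are not given: they have to be found in the camera images.
- dock: Low ink dock, fixed: grey base 10 mm high (the lanes' floor), x -46 to 142, y -98 to 126 mm; three open lanes along x, centres at y = -74 (right), 0, +74 mm (left); white block at the rear (x > 101 mm), 50 mm high. Ribs 6 mm high guide the cartridges from x = -34 mm on. Origin on the bench under the front face of the middle seated cartridge; x to its rear, away from the robot, y left, z up.
- ejector_mid (a point): Fixed point on the dock where the middle lane's ejector rests, 95 mm behind the front faces, 32 mm above the bench. Each lane has one: a spring plate driving the cartridge forward (dock -x) with 6 N when seated, 1.5 N at 36 mm out, where the plate stops. Left free, a cartridge shoots out at about 0.8 m/s within 0.1 s, far past that; let forward slowly to 36 mm it stays there.
- tall_cartridge: The cartridge to release: black, 95 long, 30 wide, 52 mm high (top 62 mm above the bench), about 0.2 kg; three 4 mm ridges across its top near the front, label on the rear third. In any of the three lanes. Origin and lug as on the low ones: middle of the bottom edge of its front face, x to its rear. While it leans on a finger, that finger drags its nose up if it rises.
- low_cartridge_a: Low cartridge, locked in one of the other lanes: black, 95 x 30 x 38 mm, its top 48 mm above the bench, one ridge and a long label on top. Origin: middle of the bottom edge of its front face; x runs to its rear (dock +x when seated), z up. A latch lug sticks 7 mm out of its +y side at the front, 8 to 16 mm above the underside.
- low_cartridge_b: The other low cartridge, of the same make. Origin: middle of the bottom edge of its front face; x runs to its rear (dock +x when seated), z up. A latch lug sticks 7 mm out of its +y side at the front, 8 to 16 mm above the underside.
- key0 (a joint): Travel of the release key of the right (dock y = -74 mm) lane, m: 0 up, 0.009 fully down (sprung). Going down it drops the small steel tooth that holds the cartridge's lug: free from about 0.006 on. Pressing takes up to about 8 N.
- key0_top (a point): Centre of the top of the release key of the right (dock y = -74 mm) lane, 36 mm above the bench when up, 27 mm when down; 34 mm to dock +y of the lane's centre line, 21 mm in front of the seated cartridge's front face. A black ribbed bar, 34 mm along dock x by 16 mm along y, in a black housing 22 mm high over the bench.
- key1 (a joint): Travel of the release key of the middle lane, m: 0 up, 0.009 fully down (sprung). Going down it drops the small steel tooth that holds the cartridge's lug: free from about 0.006 on. Pressing takes up to about 8 N.
- key1_top (a point): Centre of the top of the release key of the middle lane, 36 mm above the bench when up, 27 mm when down; 34 mm to dock +y of the lane's centre line, 21 mm in front of the seated cartridge's front face. A black ribbed bar, 34 mm along dock x by 16 mm along y, in a black housing 22 mm high over the bench.
- key2 (a joint): Travel of the release key of the left (dock y = +74 mm) lane, m: 0 up, 0.009 fully down (sprung). Going down it drops the small steel tooth that holds the cartridge's lug: free from about 0.006 on. Pressing takes up to about 8 N.
- key2_top (a point): Centre of the top of the release key of the left (dock y = +74 mm) lane, 36 mm above the bench when up, 27 mm when down; 34 mm to dock +y of the lane's centre line, 21 mm in front of the seated cartridge's front face. A black ribbed bar, 34 mm along dock x by 16 mm along y, in a black housing 22 mm high over the bench.
- spare_cartridge: Bystander: a low cartridge standing loose on the bench to the left of the dock. 95 x 30 x 38 mm. Origin at the bottom edge of its front face.
- sample_pot: Bystander: small round pot with a black lid, 48 mm across, 55 mm high, on the bench to the right of the dock. Origin under its centre.
- half_litre_tub: Bystander: black tub with a white lid, 90 mm across, 85 mm high. Origin under its centre.
- litre_tub: Bystander: white tub with a black lid, 112 mm across, 120 mm high. Origin under its centre.
- label_roll: Bystander: roll of blank labels standing on its end, 90 mm across, 55 mm high. Origin under its centre.
- ink_spatula: Bystander: ink spatula with a wooden handle lying on the bench, 200 mm long.
- marker_pen: Bystander: black marker pen lying on the bench, 120 mm long, 16 mm thick.
Not all that is in view belongs to the job. Leave any yellow look-alike of the tall_cartridge alone.

How it is judged:
By the outcome, as a careful person would: the job done as asked, in the order asked, and still so for the second after the job is handed in, with the robot touching nothing.
It also fails if it takes over 32 s, if anything falls off the work surface, if the arm or the gripper's body presses on something with over 40 N, if the wrist force passes 120 N, or if a joint passes its speed limit or range.

## Robot

A 6-joint arm with a two-finger parallel gripper is mounted at the origin on the work surface. World frame = base frame: x ahead of the robot, y to its left, z up, the work surface at z = 0. Lengths are in m, angles in rad, forces in N, time in s.
With the tool pointing down it reaches from about 0.275 to 0.825 m from the base axis. Payload 5.2 kg.
Tool frame: the origin (TCP) lies at the very end of the fingers, on their centre line; the grasp point (between the pads) lies 19 mm behind it; z points along the fingers, y is the line along which they close (so a half turn about z gives the same grasp; the last joint's range is limited). The gripper opens to 93 mm and grips with 3 to 60 N. Pads are 15 mm wide; open, the fingers measure 128 mm over their backs; the gripper's body (75 mm by 188 mm) begins 65 mm behind the grasp point.
Start: joints at [1.008, 0.259, 1.535, -0, 1.348, -0.203], TCP at [0.194, 0.515, 0.219] pointing down, gripper open.
Joint ranges: [-3.14, 3.14], [-0.91, 2.08], [0.19, 2.58], [-1.22, 4.36], [0.22, 2.71], [-3.12, 3.12]. Speed limits (rad/s): [2.57, 2.57, 3.14, 3.14, 3.14, 3.14].

## Interface

Orientations are given as a rotation vector (axis times angle).
In Python, from bench import telemetry, eyes, job gives the robot as it stands.
- The arm moves only by the shell command python3 -m inch 'ROWS' [OPENING] [FORCE]. ROWS is JSON, a list of rows, each a list of 6 numbers: the shift along the world's x, y, z in mm, then the turn, a rotation vector about the world's x, y, z in degrees. In form: [[x, y, z, rx, ry, rz], ...]. A call has exactly 10 rows; each row is the pose to reach, as a shift and turn from the pose commanded when the call began; what a row does not reach only later rows make up. A row lasts 1/12 s, in which the tool goes at most 41.7 mm and 7.16 degrees, less where a joint would pass 70% of its speed; a pose out of reach is approached as far as the arm can. A call with a gripper value outside its range is refused whole. OPENING is the closure, from 0 (fully open) to 1 (shut), set as the call begins (- or left out, the last holds). The fingers move at their own pace and stop on an object; FORCE is the grip in N (left out, the last holds). Time passes only in rows, so rows that repeat a pose let the fingers close, or fill a call up. It gives the time, the measured TCP pose, the force, the opening and the grip force at its end, in the units of the state.
- telemetry.observe(): the state, without advancing time (a new reading comes with each control period).
- eyes.capture(name): name is "scene" or "top"; returns a dict with "color" (480x640x3 uint8, red, green, blue), "fx", "fy", "cx", "cy" (pixels), "cam_to_world" (4x4, takes a point from camera to world coordinates). Camera axes: x right, y up, looking along -z (the intrinsics and any distortion apply to the point x, -y, -z); pixel columns grow to the right and rows downward; lengths in m; the calibration is good to about 2 mm. A picture is of the moment at which its call begins. There is no depth.
- job.close_job(): hands the job in; it is judged then, once.
Trained networks look in the newest picture that a camera, given by its name, has taken for a name from the list of things; names that differ only in an ending like _2 or _b are one class to them, and where a whole thing is asked for, a point or a joint stands for the part that bears it (a point fixed in the world has none). Each returns a list of dicts, best first, with "p" (0 to 1); they miss things now and then, are a little off and sometimes report something else, mostly with a low value. They report only what shows in the picture. A call takes as long as a camera call. They do not tell look-alikes from the thing itself.
- eyes.cut_out(camera, thing): "mask" (480x640 bool, what is visible of it) and "xy" ([column, row] in pixels, amid what is visible of it).
The state is a dict: "clock": time; "q": joint angles; "joint_velocities": joint speeds; "joint_torque": joint torques, N m; "ee_pos": TCP position; "ee_rot": TCP orientation; "contact_force": force on the tool from outside, world axes, zero at the start; "moment": the same for the moment, N m; "gripper_width": opening from 0.0 (shut) to 1.0 (fully open); "grip_force": force on a finger pad.
Only numpy, scipy, OpenCV 4.12 (cv2) and the standard library are available. Lean on these libraries where they do the work, as an engineer would, in place of code of your own. Each camera call takes 0.05 s, during which the arm holds its last target. There are 200 camera calls.

## Working session

There is one attempt and no reset: what is moved stays moved. The work goes in short steps, Python scripts to look and compute and a shell command to move; the robot and the scene stay as the last step left them, time stands still between calls to the robot, and variables do not carry over. Pictures are saved under pics/ and viewed, at most 10 in all, crops included, and the job is handed in when it is done.

```bash
mkdir -p pics; ls
cat > h.py <<'E'
import numpy as np,cv2
from bench import telemetry,eyes,job
def px2w(c,u,v,z):
    d=np.array([(u-c['cx'])/c['fx'],-(v-c['cy'])/c['fy'],-1.]);T=np.array(c['cam_to_world'])
    d=T[:3,:3]@d;o=T[:3,3];return o+d*(z-o[2])/d[2]
def w2px(c,p):
    T=np.array(c['cam_to_world']);q=T[:3,:3].T@(np.array(p)-T[:3,3])
    return c['cx']+c['fx']*q[0]/-q[2], c['cy']-c['fy']*q[1]/-q[2]
def snap(n):return eyes.capture(n)
E
python3 - <<'E'
from h import *
for n in ['top','scene']:
    c=snap(n);cv2.imwrite(f'pics/{n}0.png',c['color'][:,:,::-1]);print(n,c.keys(),c['fx'],np.round(c['cam_to_world'],3).tolist())
    for t in ['tall_cartridge','low_cartridge_a','key0','key1','dock']:
        for d in eyes.cut_out(n,t):
            print(t,round(d['p'],2),np.round(d['xy']),d['mask'].sum())
print(telemetry.observe())
E
```

```text
pics
top dict_keys(['color', 'fx', 'fy', 'cx', 'cy', 'cam_to_world']) 488.6259950100089 [[0.006, 0.998, -0.064, 0.477], [-1.0, 0.005, -0.024, 0.019], [-0.023, 0.064, 0.998, 1.048], [0.0, 0.0, 0.0, 1.0]]
tall_cartridge 0.97 [294. 345.] 786
tall_cartridge 0.61 [344. 237.] 718
low_cartridge_a 0.96 [411. 219.] 829
low_cartridge_a 0.79 [378. 228.] 740
key0 0.71 [405. 249.] 131
key0 0.67 [370. 263.] 128
key0 0.52 [334. 269.] 109
key1 0.71 [405. 249.] 131
key1 0.67 [370. 263.] 128
key1 0.52 [334. 269.] 109
dock 0.92 [369. 230.] 7132
scene dict_keys(['color', 'fx', 'fy', 'cx', 'cy', 'cam_to_world']) 526.275962908569 [[0.66, -0.586, 0.469, 1.112], [0.751, 0.522, -0.405, -0.457], [-0.007, 0.62, 0.785, 1.038], [0.0, 0.0, 0.0, 1.0]]
tall_cartridge 0.81 [293. 185.] 605
tall_cartridge 0.74 [317. 286.] 4648
low_cartridge_a 0.94 [302. 277.] 710
low_cartridge_a 0.72 [277. 300.] 721
low_cartridge_a 0.17 [389. 146.] 970
key0 0.54 [287. 259.] 116
key1 0.54 [287. 259.] 116
dock 0.55 [236. 314.] 584
{'clock': 0.6, 'q': array([ 1.00821476e+00,  2.58592648e-01,  1.53500982e+00,  5.25058908e-06,
        1.34800096e+00, -2.02755767e-01]), 'joint_velocities': array([-3.55101443e-04,  1.02136194e-03,  7.70091247e-04, -1.56712724e-03,
        8.20406538e-04, -3.03436032e-05]), 'joint_torque': array([-2.39109591e-03, -4.36941576e+01, -2.84192151e+01,  7.17929355e-02,
        3.11878009e-02, -6.71268992e-06]), 'ee_pos': array([0.19361438, 0.51479412, 0.21865275]), 'ee_rot': array([-5.62169005e-01, -3.09087614e+00,  1.26988368e-05]), 'contact_force': array([-0.21659706, -0.55953735,  0.00881682]), 'moment': array([0.03398414, 0.01997527, 0.04171551]), 'grip_force': 0.0, 'gripper_width': 0.9982467102776257}
```

Run:
```python
import cv2
a=cv2.imread('pics/top0.png')
b=cv2.resize(a[165:375,260:460],(570,600),interpolation=cv2.INTER_CUBIC);cv2.imwrite('pics/topc.png',b)
```

```text
(no output)
```

View pics/top0.png

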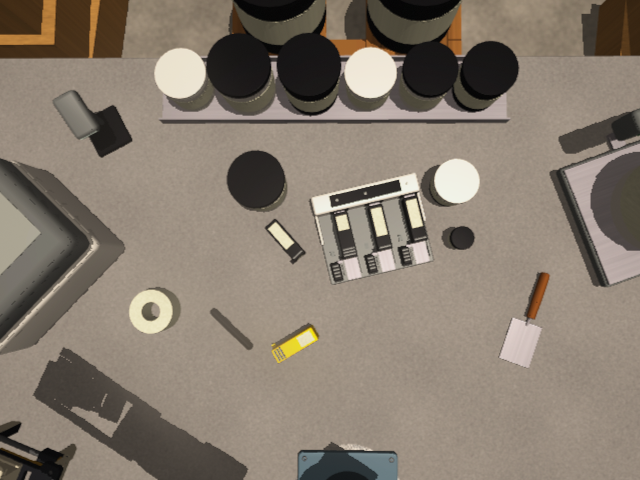

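View pics/topc.png

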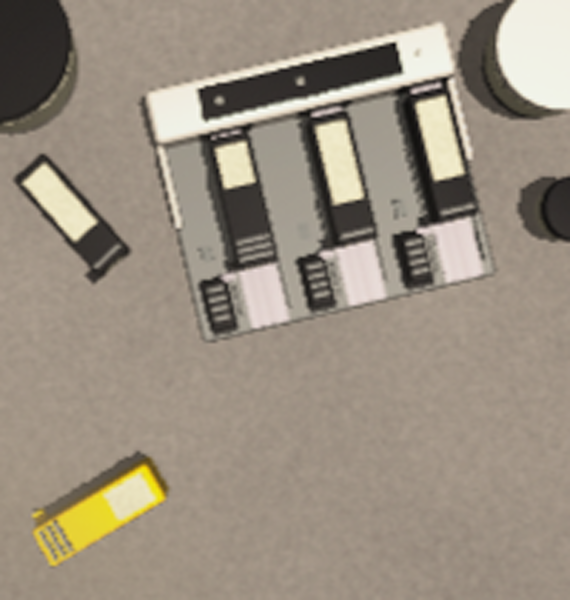

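View pics/scene0.png

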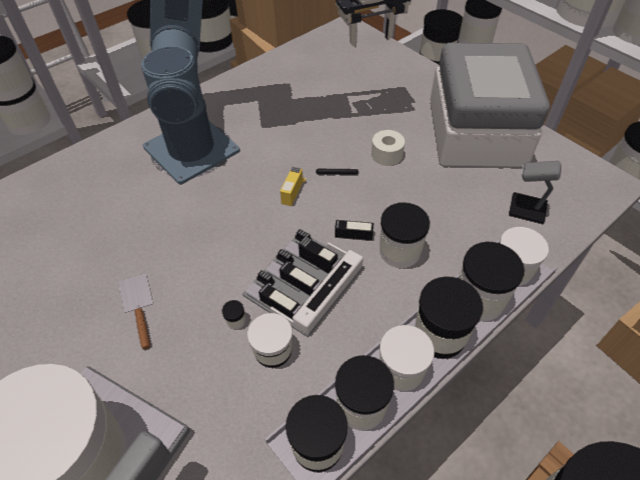

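The tall cartridge candidates are the black one in the left lane at top (344,237), with three ridges and a rear-third label, and the yellow look-alike at (294,345). The black one fits, and the enlarged crop confirms it. Its key is key2, at (334,269). Next I fit the dock pose.

Run:
```python
from h import *
from scipy.optimize import least_squares
c=snap('top');s=snap('scene')
P=[((-46,126,10),(331.9,284.6)),((-46,-98,10),(433.3,260.4)),((142,126,50),(311.6,198.3)),((142,-98,50),(416.8,173)),((101,126,50),(315,215)),((101,-98,50),(420,190))]
for y,uv in zip((-40,34,108),((405,249),(370,263),(334,269))): P.append(((-21,y,34),uv))
def w(p,d):
    x,y,a=p;X=np.array(d)/1000.;return [x+np.cos(a)*X[0]-np.sin(a)*X[1],y+np.sin(a)*X[0]+np.cos(a)*X[1],X[2]]
f=lambda p:np.concatenate([np.subtract(w2px(c,w(p,d)),uv) for d,uv in P])
r=least_squares(f,[.5,0,.2],loss='soft_l1');p=r.x
print(p,np.degrees(p[2]));print(f(p).reshape(-1,2).round(1).tolist())
for n,cc in(('top',c),('scene',s)):
    k=4;I=cv2.resize(cc['color'][:,:,::-1],None,fx=k,fy=k,interpolation=cv2.INTER_CUBIC)
    def pl(L,col):
        cv2.polylines(I,[np.array([[(v+.5)*k for v in w2px(cc,w(p,q))] for q in L]).astype(int)],True,col,1)
    pl([(-46,126,10),(-46,-98,10),(142,-98,10),(142,126,10)],(0,0,255))
    pl([(101,126,50),(101,-98,50),(142,-98,50),(142,126,50)],(0,255,0))
    for y,h in((74,62),(0,48),(-74,48)):
        pl([(0,y-15,h),(0,y+15,h),(95,y+15,h),(95,y-15,h)],(255,0,0))
        pl([(-38,y+26,36),(-38,y+42,36),(-4,y+42,36),(-4,y+26,36)],(255,0,255))
    o=I[165*k:295*k,300*k:440*k] if n=='top' else I[220*k:335*k,235*k:370*k]
    cv2.imwrite(f'pics/fit_{n}.png',o)
np.save('dock.npy',p)
```

```text
[ 0.5233151  -0.07595419  0.22915025] 13.129342325274743
[[-1.6, -0.4], [0.4, 0.4], [-1.8, -2.9], [-0.9, -1.8], [-0.8, -0.3], [0.6, 0.4], [0.7, 5.9], [0.8, -0.1], [2.0, 1.8]]
```

View pics/fit_top.png

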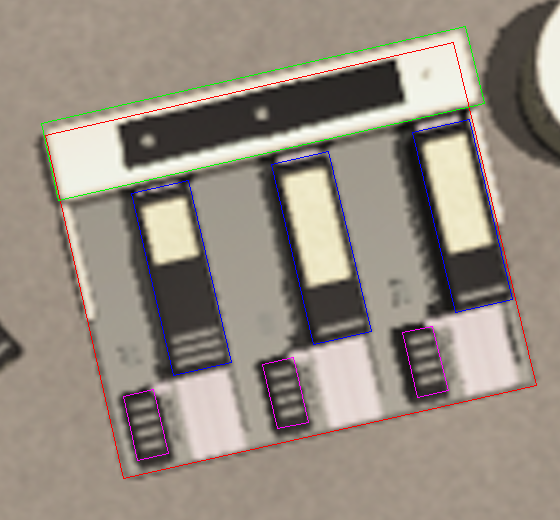

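View pics/fit_scene.png

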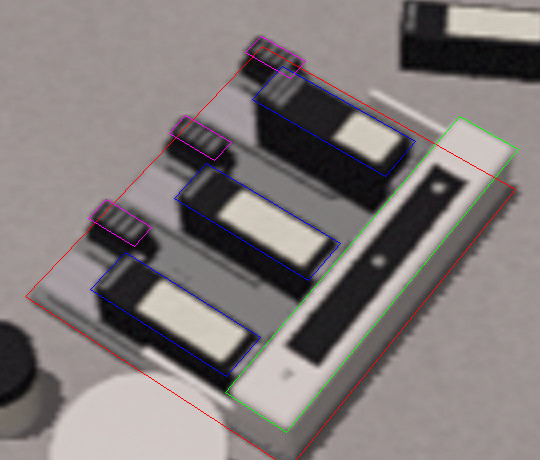

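```bash
cat >> h.py <<'E'
import os
if os.path.exists('dock.npy'):
    D=np.load('dock.npy');ca,sa=np.cos(D[2]),np.sin(D[2]);R2=np.array([[ca,-sa],[sa,ca]])
    d2w=lambda v:R2@np.array(v)/1000.+D[:2]
    w2d=lambda v:R2.T@(np.array(v[:2])-D[:2])*1000
def st():
    o=telemetry.observe();from scipy.spatial.transform import Rotation as R
    y=R.from_rotvec(o['ee_rot']).as_matrix()[:,1]
    print('t',round(o['clock'],2),'dock',w2d(o['ee_pos']).round(1),'z',round(o['ee_pos'][2]*1e3,1),'Fdock',(R2.T@o['contact_force'][:2]).round(2),'Fz',round(o['contact_force'][2],2),'w',round(o['gripper_width']*93,1),'yaw tool y',round(np.degrees(np.arctan2(y[1],y[0])),1),'wz',round(np.degrees(D[2]),1))
    return o
E
python3 - <<'E'
from h import *
o=st();t=d2w((-16,91));print('target',t,'shift',(t-o['ee_pos'][:2])*1e3)
c=eyes.capture('top');print('tub',w2d(px2w(c,256,180,.12)))
print('dock dirs: x',R2[:,0],'y',R2[:,1])
E
```

```text
t 0.7 dock [-186.9  650.2] z 218.7 Fdock [-0.21 -1.47] Fz 0.24 w 92.8 yaw tool y 69.4 wz 13.1
target [0.48706269 0.00903265] shift [ 293.41962864 -505.73311615]
tub [182.92691038 219.01904188]
dock dirs: x [0.97385977 0.22715007] y [-0.22715007  0.97385977]
```

```bash
python3 -m inch '[[20,-34,0,0,0,3.5],[40,-68,0,0,0,7],[60,-102,0,0,0,10.5],[80,-136,0,0,0,14],[100,-170,0,0,0,17.5],[120,-204,0,0,0,21],[140,-238,0,0,0,24.5],[160,-272,0,0,0,28],[180,-306,0,0,0,31.5],[200,-340,-10,0,0,33.7]]' 0.82 40; python3 -m inch '[[17,-30,-10,0,0,0],[35,-60,-25,0,0,0],[53,-92,-40,0,0,0],[70,-124,-55,0,0,0],[84,-148,-70,0,0,0],[93,-165.7,-85,0,0,0],[93.4,-165.7,-98,0,0,0],[93.4,-165.7,-108,0,0,0],[93.4,-165.7,-113,0,0,0],[93.4,-165.7,-113,0,0,0]]'
python3 - <<'E'
from h import *
st()
for n in ('top','scene'):
    c=snap(n);I=c['color'][:,:,::-1]
    u,v=map(int,w2px(c,[*d2w((-10,91)),.06]));o=I[v-45:v+45,u-50:u+50]
    cv2.imwrite(f'pics/a_{n}.png',cv2.resize(o,None,fx=4,fy=4,interpolation=cv2.INTER_CUBIC))
a,b=cv2.imread('pics/a_top.png'),cv2.imread('pics/a_scene.png');cv2.imwrite('pics/a.png',np.hstack([a,b]))
E
```

```text
clock: 1.58
ee_pos: [0.3955, 0.1733, 0.2104]
ee_rot: [-0.363, 3.116, 0.0]
contact_force: [1.2, 1.1, 0.4]
gripper_width: 0.331
grip_force: 0.0
clock: 2.42
ee_pos: [0.4859, 0.0097, 0.0947]
ee_rot: [0.358, -3.119, -0.001]
contact_force: [-0.6, 0.4, 0.5]
gripper_width: 0.18
grip_force: 0.0
t 2.42 dock [-17.   91.9] z 94.7 Fdock [-0.48  0.47] Fz 0.55 w 16.7 yaw tool y 103.1 wz 13.1
```

View pics/a.png

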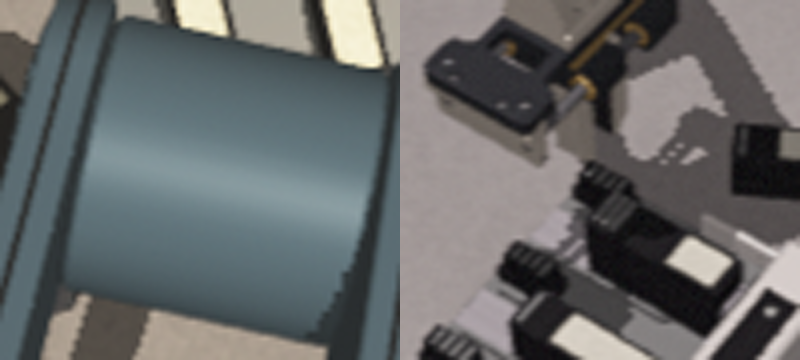

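The gripper is above the key. In the scene view the fingers are at about (540,130), with the key at (600,185) below them. I'll descend beside the face to just above the key.

```bash
python3 -m inch '[[0,-0.9,-10,0,0,0],[0,-0.9,-20,0,0,0],[0,-0.9,-30,0,0,0],[0,-0.9,-38,0,0,0],[0,-0.9,-44,0,0,0],[0,-0.9,-48,0,0,0],[0,-0.9,-51,0,0,0],[0,-0.9,-53,0,0,0],[0,-0.9,-53,0,0,0],[0,-0.9,-53,0,0,0]]'
python3 - <<'E'
from h import *
st()
c=snap('scene');I=c['color'][:,:,::-1]
u,v=map(int,w2px(c,[*d2w((-10,91)),.04]));o=I[v-40:v+40,u-50:u+50]
cv2.imwrite('pics/b.png',cv2.resize(o,None,fx=7,fy=7,interpolation=cv2.INTER_CUBIC))
E
```

```text
clock: 3.35
ee_pos: [0.4872, 0.0081, 0.0428]
ee_rot: [-0.358, 3.121, -0.0]
contact_force: [0.2, 0.4, 0.3]
gripper_width: 0.175
grip_force: 0.0
t 3.35 dock [-16.1  90.1] z 42.8 Fdock [0.29 0.37] Fz 0.31 w 16.3 yaw tool y 103.1 wz 13.1
```

View pics/b.png

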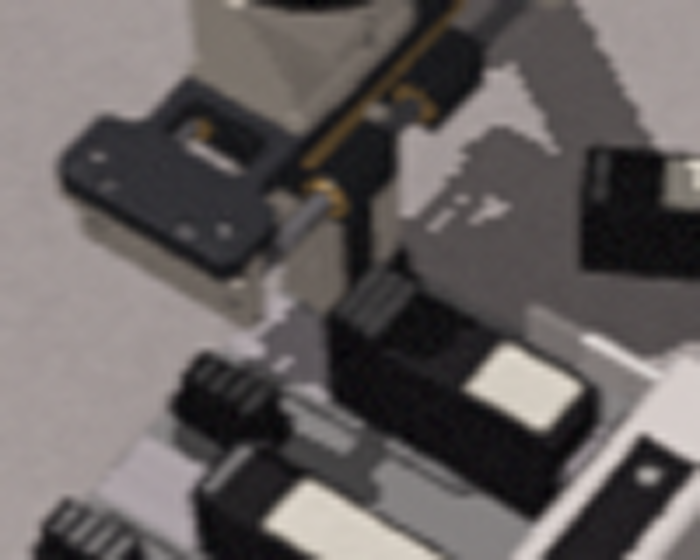

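```bash
python3 -m inch '[[1.5,0.3,0,0,0,0],[3,0.7,0,0,0,0],[4.4,1,0,0,0,0],[5.4,1.25,0,0,0,0],[5.8,1.35,0,0,0,0],[6.3,1.5,0,0,0,0],[6.3,1.5,0,0,0,0],[6.8,1.6,0,0,0,0],[6.8,1.6,0,0,0,0],[6.8,1.6,0,0,0,0]]' >/dev/null; python3 -c "
from h import *
st()"
```

```text
t 4.23 dock [-11.   90.4] z 42.5 Fdock [-7.29 -0.51] Fz 5.34 w 16.9 yaw tool y 103.1 wz 13.1
```

```bash
python3 -m inch '[[-0.7,-0.2,0,0,0,0],[-1.5,-0.3,0,0,0,0],[-1.9,-0.4,0,0,0,0],[-1.9,-0.4,0,0,0,0],[-1.9,-0.4,0,0,0,0],[-1.9,-0.4,0,0,0,0],[-1.9,-0.4,0,0,0,0],[-1.9,-0.4,0,0,0,0],[-1.9,-0.4,0,0,0,0],[-1.9,-0.4,0,0,0,0]]' >/dev/null; python3 -c "
from h import *
st()"
```

```text
t 5.07 dock [-11.1  90.3] z 42.6 Fdock [-0.16  1.04] Fz -0.77 w 16.8 yaw tool y 103.1 wz 13.1
```

```bash
python3 -m inch '[[0,0,-1.5,0,0,0],[0,0,-3,0,0,0],[0,0,-4.5,0,0,0],[0,0,-6,0,0,0],[0,0,-7,0,0,0],[0,0,-8,0,0,0],[0,0,-9,0,0,0],[0,0,-9,0,0,0],[0,0,-9,0,0,0],[0,0,-9,0,0,0]]' >/dev/null; python3 -c "
from h import *
st()"
```

```text
t 5.9 dock [-11.1  90.2] z 33.6 Fdock [-1.67  0.31] Fz 1.11 w 16.6 yaw tool y 103.1 wz 13.1
```

```bash
python3 -m inch '[[0,0,-1,0,0,0],[0,0,-2,0,0,0],[0,0,-3,0,0,0],[0,0,-3.5,0,0,0],[0,0,-4,0,0,0],[0,0,-4,0,0,0],[0,0,-4,0,0,0],[0,0,-4,0,0,0],[0,0,-4,0,0,0],[0,0,-4,0,0,0]]' >/dev/null; python3 -c "
from h import *
st()"
```

```text
t 6.73 dock [-11.2  90.2] z 29.6 Fdock [-1.62 -0.43] Fz 2.4 w 16.4 yaw tool y 103.1 wz 13.1
```

```bash
python3 -m inch '[[0,0,-0.5,0,0,0],[0,0,-1,0,0,0],[0,0,-1.5,0,0,0],[0,0,-2,0,0,0],[0,0,-2,0,0,0],[0,0,-2,0,0,0],[0,0,-2,0,0,0],[0,0,-2,0,0,0],[0,0,-2,0,0,0],[0,0,-2,0,0,0]]' >/dev/null; python3 -c "
from h import *
st()"
```

```text
t 7.57 dock [-11.2  90.2] z 27.9 Fdock [-2.78  0.29] Fz 5.89 w 16.7 yaw tool y 103.1 wz 13.1
```

```bash
python3 -m inch '[[0,0,-0.5,0,0,0],[0,0,-1,0,0,0],[0,0,-1.5,0,0,0],[0,0,-1.5,0,0,0],[0,0,-1.5,0,0,0],[0,0,-1.5,0,0,0],[0,0,-1.5,0,0,0],[0,0,-1.5,0,0,0],[0,0,-1.5,0,0,0],[0,0,-1.5,0,0,0]]' >/dev/null; python3 -c "
from h import *
st()"
```

```text
t 8.4 dock [-11.2  90.2] z 26.9 Fdock [-4.7  -1.07] Fz 11.32 w 16.9 yaw tool y 103.1 wz 13.1
```

```bash
python3 -m inch '[[-0.5,-0.1,0,0,0,0],[-1,-0.2,0,0,0,0],[-1.5,-0.4,0,0,0,0],[-2,-0.5,0,0,0,0],[-2.6,-0.6,0,0,0,0],[-3.3,-0.8,0,0,0,0],[-4,-0.9,0,0,0,0],[-4.9,-1.1,0,0,0,0],[-4.9,-1.1,0,0,0,0],[-4.9,-1.1,0,0,0,0]]' >/dev/null
python3 - <<'E'
from h import *
st()
c=snap('scene');I=c['color'][:,:,::-1]
u,v=map(int,w2px(c,[*d2w((20,80)),.05]));o=I[v-40:v+40,u-50:u+50]
cv2.imwrite('pics/c.png',cv2.resize(o,None,fx=7,fy=7,interpolation=cv2.INTER_CUBIC))
E
```

```text
t 9.23 dock [-14.4  89.9] z 27.0 Fdock [1.59 0.43] Fz 6.23 w 16.6 yaw tool y 103.1 wz 13.1
```

View pics/c.png

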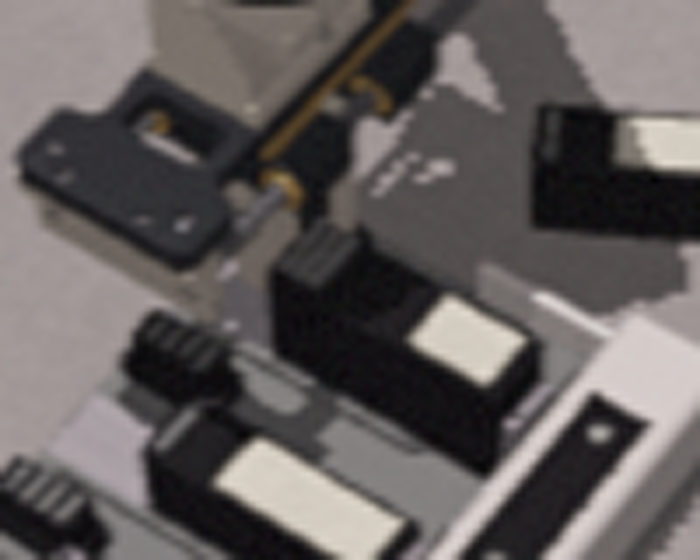

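```bash
cat > trk.py <<'E'
from h import *
def shift():
    c=snap('scene');I=cv2.cvtColor(c['color'],cv2.COLOR_RGB2GRAY);A=cv2.cvtColor(cv2.imread('pics/scene0.png'),cv2.COLOR_BGR2GRAY)
    f=lambda x:np.array(w2px(c,[*d2w((x,74)),.062]))
    p=f(80)
    k=8;up=lambda a:cv2.resize(a,None,fx=k,fy=k,interpolation=cv2.INTER_CUBIC)
    u,v=p.astype(int)
    T=up(A[v-11:v+11,u-14:u+10]);S=up(I[v-30:v+15,u-36:u+14])
    m=cv2.matchTemplate(S,T,cv2.TM_CCOEFF_NORMED);_,s,_,l=cv2.minMaxLoc(m)
    d=np.array([l[0]/k-22,l[1]/k-19]);J=(f(85)-f(75))/10
    print('score',round(s,2),'px',d,'mm along x',d@J/(J@J))
if __name__=='__main__': st();shift()
E
python3 trk.py
```

```text
t 9.28 dock [-14.4  89.9] z 27.1 Fdock [1.54 0.34] Fz 6.86 w 16.8 yaw tool y 103.1 wz 13.1
score 0.96 px [-1.125 -0.625] mm along x -3.125548040901477
```

The cartridge is free and follows the finger, 3.1 mm out. I'll keep giving way slowly.

```bash
python3 -m inch '[[-0.8,-0.2,0,0,0,0],[-1.6,-0.4,0,0,0,0],[-2.4,-0.6,0,0,0,0],[-3.2,-0.7,0,0,0,0],[-4,-0.9,0,0,0,0],[-4.8,-1.1,0,0,0,0],[-5.6,-1.3,0,0,0,0],[-6.4,-1.5,0,0,0,0],[-7.2,-1.7,0,0,0,0],[-8,-1.9,0,0,0,0]]' >/dev/null; python3 trk.py;  python3 -m inch '[[-0.8,-0.2,0,0,0,0],[-1.6,-0.4,0,0,0,0],[-2.4,-0.6,0,0,0,0],[-3.2,-0.7,0,0,0,0],[-4,-0.9,0,0,0,0],[-4.8,-1.1,0,0,0,0],[-5.6,-1.3,0,0,0,0],[-6.4,-1.5,0,0,0,0],[-7.2,-1.7,0,0,0,0],[-8,-1.9,0,0,0,0]]' >/dev/null; python3 trk.py
```

```text
t 10.17 dock [-22.3  89.8] z 27.0 Fdock [2.61 0.73] Fz 5.73 w 16.9 yaw tool y 103.1 wz 13.1
score 0.95 px [-4.   -2.25] mm along x -11.146563502200287
t 11.05 dock [-30.5  89.8] z 27.0 Fdock [2.69 0.15] Fz 4.91 w 16.6 yaw tool y 103.1 wz 13.1
score 0.94 px [-7.    -3.875] mm along x -19.43110257611167
```

```bash
python3 -m inch '[[-0.8,-0.2,0,0,0,0],[-1.6,-0.4,0,0,0,0],[-2.4,-0.6,0,0,0,0],[-3.2,-0.7,0,0,0,0],[-4,-0.9,0,0,0,0],[-4.8,-1.1,0,0,0,0],[-5.6,-1.3,0,0,0,0],[-6.4,-1.5,0,0,0,0],[-7.2,-1.7,0,0,0,0],[-8,-1.9,0,0,0,0]]' >/dev/null; python3 trk.py;  python3 -m inch '[[-0.5,-0.1,0,0,0,0],[-1,-0.2,0,0,0,0],[-1.5,-0.3,0,0,0,0],[-2,-0.4,0,0,0,0],[-2.5,-0.5,0,0,0,0],[-3,-0.7,0,0,0,0],[-3.4,-0.8,0,0,0,0],[-3.8,-0.9,0,0,0,0],[-4.2,-1,0,0,0,0],[-4.6,-1.1,0,0,0,0]]' >/dev/null; python3 trk.py
```

```text
t 11.93 dock [-38.8  89.7] z 26.9 Fdock [3.47 0.28] Fz 5.11 w 16.7 yaw tool y 103.1 wz 13.1
score 0.93 px [-9.875 -5.5  ] mm along x -27.452118037410482
t 12.82 dock [-43.9  89.7] z 26.8 Fdock [3.87 0.15] Fz 5.48 w 17.2 yaw tool y 103.1 wz 13.1
score 0.91 px [-11.625  -6.625] mm along x -32.498352563285486
```

```bash
python3 -m inch '[[-0.4,-0.1,0,0,0,0],[-0.8,-0.2,0,0,0,0],[-1.2,-0.3,0,0,0,0],[-1.6,-0.4,0,0,0,0],[-2,-0.5,0,0,0,0],[-2.4,-0.6,0,0,0,0],[-2.8,-0.7,0,0,0,0],[-3.2,-0.8,0,0,0,0],[-3.6,-0.8,0,0,0,0],[-4,-0.9,0,0,0,0]]' >/dev/null; python3 trk.py;  python3 -m inch '[[-0.4,-0.1,0,0,0,0],[-0.8,-0.2,0,0,0,0],[-1.2,-0.3,0,0,0,0],[-1.6,-0.4,0,0,0,0],[-2,-0.5,0,0,0,0],[-2.4,-0.6,0,0,0,0],[-2.8,-0.7,0,0,0,0],[-3.2,-0.8,0,0,0,0],[-3.6,-0.8,0,0,0,0],[-4,-0.9,0,0,0,0]]' >/dev/null; python3 trk.py
```

```text
t 13.7 dock [-51.7  91. ] z 25.3 Fdock [ 1.44 -0.36] Fz -0.43 w 16.3 yaw tool y 103.1 wz 13.1
score 0.91 px [-11.625  -6.625] mm along x -32.498352563285486
t 14.58 dock [-53.9  90.2] z 26.1 Fdock [ 0.14 -0.37] Fz -0.78 w 17.4 yaw tool y 103.1 wz 13.1
score 0.91 px [-11.625  -6.625] mm along x -32.498352563285486
```

```bash
python3 -m inch '[[-3,-0.7,0,0,0,0],[-6,-1.4,0,0,0,0],[-6,-1.4,3,0,0,0],[-6,-1.4,8,0,0,0],[-6,-1.4,16,0,0,0],[-6,-1.4,26,0,0,0],[-10,-2,40,0,0,0],[-25,-6,60,0,0,0],[-50,-12,80,0,0,0],[-75,-18,100,0,0,0]]' >/dev/null; python3 trk.py; python3 -m inch '[[-20,0,10,0,0,0],[-45,10,20,0,0,0],[-65,40,30,0,0,0],[-70,75,40,0,0,0],[-70,110,50,0,0,0],[-70,145,50,0,0,0],[-70,180,50,0,0,0],[-70,200,50,0,0,0],[-70,210,50,0,0,0],[-70,210,50,0,0,0]]'; python3 trk.py
python3 - <<'E'
from h import *
L=[]
for n,h in(('top',.04),('scene',.05)):
    c=snap(n);I=c['color'][:,:,::-1]
    u,v=map(int,w2px(c,[*d2w((0,70)),h]));k=5;o=cv2.resize(I[v-45:v+45,u-40:u+40],None,fx=k,fy=k,interpolation=cv2.INTER_CUBIC)
    for x,col in((-33,(0,255,0)),(-36,(0,0,255))):
        q=[[(a-b+e+.5)*k for a,b,e in zip(w2px(c,[*d2w(P),.062]),(u,v),(40,45))] for P in((x,59),(x,89))]
        cv2.line(o,*[tuple(np.array(p).astype(int).tolist()) for p in q],col,1)
    L.append(o)
cv2.imwrite('pics/d.png',np.hstack(L))
E
```

```text
t 15.47 dock [-131.3   89.7] z 127.6 Fdock [0.46 0.05] Fz 0.3 w 16.6 yaw tool y 103.1 wz 13.1
score 0.96 px [-11.625  -6.625] mm along x -32.498352563285486
clock: 16.35
ee_pos: [0.3053, 0.1936, 0.1769]
ee_rot: [-0.363, 3.119, 0.001]
contact_force: [0.1, -1.4, 0.2]
gripper_width: 0.179
grip_force: 0.0
t 16.35 dock [-151.1  312. ] z 176.9 Fdock [-0.21 -1.35] Fz 0.17 w 16.7 yaw tool y 103.3 wz 13.1
score 0.96 px [-11.625  -6.625] mm along x -32.498352563285486
```

View pics/d.png

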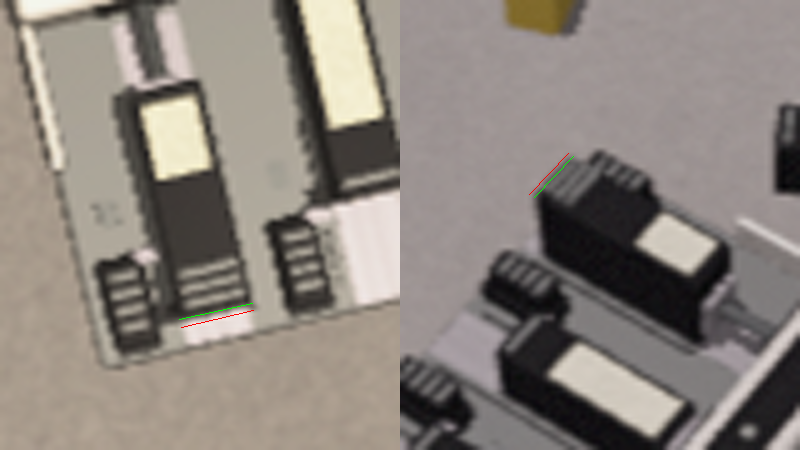

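The picture shows the cartridge standing straight in its lane, about 33 mm out, with its front edge at (215,312) in the left half. The key is up at (128,305), the low cartridges are still seated and the robot is clear, so I'm handing in.

```bash
python3 -c "
from h import *
print(job.close_job())"
```

```text
the job is handed in; nothing more can be done
None
```

Job handed in: the tall cartridge was caught on the finger and let out to about 33 mm, roughly a third of its length; it stands still with its key up, but it came to rest about 3 mm short of the ejector's 36 mm stop, so the plate may still be pressing lightly on it.

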